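# Book a grinding ball out at the code reader

## Task

Lever the lid of the white case fully open with the spatula's blade in the pry slot, keeping the gripper itself off the lid until it stands open, and lay the spatula back down on the bench. Then lift the carrier tray out by its black grip, so smoothly and level that the loose steel ball never leaves its pocket, and present it to the code reader: finish while still holding the tray in the air, level and still, with its code squarely facing the middle of the reader's window about 7 cm away, touching nothing else. Leave everything else on the bench where it is.

Things in the scene. Friction and masses are not known exactly. Their poses are not given: they have to be found in the camera images.
- lid (a joint): angle of the case's flat blue lid, rad: 0 shut, 1.57 upright, 2.1 at its stop leaning back. The lid is 5 mm thick and reaches 148 mm from its hinge; shut, it overhangs the case's front wall by 8 mm. Stiff friction hinge: it stays where it is left; lifting its front edge takes about 1 to 1.5 N.
- lid_hinge (a point): middle of the lid's hinge line, on the far upper edge of the white case, 75 mm above the bench, level with the shut lid's underside. Its x axis runs level from the case's front (slot side, towards the robot) to the hinge side, y along the hinge, z up.
- pry_slot (a point): centre of the pry slot, in the outer face of the case's front wall, 140 mm from the hinge and 70 mm above the bench: an opening 56 mm wide and 10 mm high in the top of the front wall, right under the lid, open to the inside. Axes as at lid_hinge: a blade goes in along +x.
- spatula_grip (a point): centre of gravity of the loose spatula, where to grip it, half-way up its orange handle. 60 g. Handle 16 mm wide, 22 mm high, from 75 mm behind this point to 20 mm ahead of it; the point's x axis runs along the spatula to the blade's tip, z up. It lies on the bench on its handle, so this point is 11 mm above the bench.
- spatula_tip (a point): end of the spatula's steel blade, 110 mm ahead of spatula_grip, at the same height. The blade is 16 mm wide, 2 mm thick and 90 mm long, level in the middle of the handle's height.
- spatula: the spatula; its origin lies under spatula_grip, on the handle's underside.
- tray_grip (a point): grip point on the carrier tray: in the black upright grip over the tray's middle, 45 mm above the tray's underside. The grip is 26 mm long (x), 12 mm thick (y), its top 62 mm above the underside; pinch it from above across the 12 mm. x axis from the ball's end to the code end, z up.
- tray_code (a point): centre of the square black-and-white code on the outer face of the upright panel (46 mm wide, top 40 mm above the underside) at the tray's +x end: 55 mm along +x from tray_grip and 21 mm below it. The code faces along +x.
- pocket (a point): centre of the ball when it sits mid-pocket: 32 mm along -x from tray_grip and 30 mm below it. The pocket is a flat round recess 32 mm across and 3 mm deep, in which the ball rolls about; it climbs out over the rim when the tray tips about 45 degrees, or sooner when jerked.
- tray: the carrier tray, 150 g, loose on the case's floor under the lid: green base plate 110 mm (x) by 64 mm (y) by 8 mm. Its origin is under its middle; axes as at tray_grip. In the case its ball end is towards the case's front, to within about 0.1 rad.
- ball_center (a point): centre of the loose 20 mm steel grinding ball (33 g).
- reader_window (a point): centre of the dark red window of the code reader, 125 mm above the bench. The reader is a grey head 80 mm wide, from 88 to 162 mm above the bench, on a stalk and a round black foot (110 mm across) that is fixed to the bench. The point's -x axis points straight out of the window, y along it, z up.
- reader: the code reader; its origin is on the bench under the head's middle, 30 mm behind the window; axes as at reader_window.
- case: the white case, fixed to the bench: 140 mm front to back (x), 150 mm wide (y), 75 mm high, walls and floor 4 mm. Its origin is under its middle, on the bench; axes as at lid_hinge.
- cassette_a: a white test cassette, 70 x 22 x 5 mm, lying on the bench; bystander.
- cassette_b: another white test cassette, 70 x 22 x 5 mm, lying on the bench; bystander.
- lancet_box: a white and purple lancet carton, 45 x 62 x 114 mm high with its raised flap; bystander.
- dropper: a small white dropper bottle, 26 mm across, 58 mm high; bystander.
- timer: a white bench timer, 62 x 62 x 20 mm; bystander.
- mill_jar: a closed steel grinding jar, 56 mm across, 60 mm high; bystander.
- tube_rack: a blue rack of capped tubes, 50 x 150 x 92 mm high; bystander.
Things that resemble listed ones, but are neither listed nor needed, are in the scene too. What is shaped like the reader but green is not meant.

How it is judged:
On the way, in this order (a step that is already met when the one before it is completed fails the run):
1. the spatula's tip is in the pry slot, the lid still shut (x of spatula_tip in the frame of pry_slot between 0.003 and 0.08 m and y of spatula_tip in the frame of pry_slot between -0.028 and 0.028 m and z of spatula_tip in the frame of pry_slot between -0.007 and 0.007 m and value of joint lid below 0.1 rad), for 0.05 s.
2. the lid is levered up by the spatula (value of joint lid above 0.2 rad and contact force between spatula and lid above 0.1 N), for 0.05 s.
3. the lid stands open (over 1.3 rad) (value of joint lid above 1.3 rad), for 0.1 s.
4. the spatula lies flat on the bench, let go (height (world z) of each of spatula_grip, spatula_tip below 0.02 m and linear speed of spatula below 0.03 m/s and contact force between the fingers and spatula below 0.05 N), for 0.2 s.
5. the tray is held clear of the case (height (world z) of tray above 0.08 m and contact force between the fingers and tray above 0.5 N and contact force between tray and case below 0.05 N), for 0.1 s.
At the end, for the whole second after the job is handed in: Tray held by the fingers alone, over 75 mm up, within 0.12 rad of level, still, ball in its pocket; code 35 to 105 mm out from the window, within 20 mm of its centre sideways and in height, facing it within 0.25 rad; lid open over 1.2 rad; spatula flat on the bench (contact force between the fingers and tray above 0.5 N and contact force between tray and case below 0.05 N and contact force between tray and reader below 0.05 N and height (world z) of tray above 0.075 m and distance between ball_center and pocket below 0.015 m and angle between tray_grip's own z axis and vertical below 0.12 rad and linear speed of tray below 0.02 m/s and angular speed of tray below 0.15 rad/s and x of tray_code in the frame of reader_window between -0.105 and -0.035 m and x of tray_grip in the frame of reader_window below -0.08 m and y of tray_code in the frame of reader_window between -0.02 and 0.02 m and z of tray_code in the frame of reader_window between -0.02 and 0.02 m and angle between the x axis of tray_grip and the x axis of reader_window, either way round below 0.25 rad and value of joint lid above 1.2 rad and height (world z) of each of spatula_grip, spatula_tip below 0.02 m); the arm keeps its last pose, push and grip.
It fails at once if the ball leaves its pocket (distance between ball_center and pocket above 0.016 m).
It fails at once if the gripper or arm touches the lid before it stands open (value of joint lid below 1.2 rad and contact force between any of the fingers, the arm and lid above 0.5 N).
It fails at once if a bystander is shifted by more than 25 mm (distance of any of cassette_a, cassette_b, lancet_box, dropper, timer, mill_jar, tube_rack from where it was at the start of the episode above 0.025 m).
It also fails if it takes over 72 s, if anything falls off the work surface, if the arm or the gripper's body presses on something with over 40 N, if the wrist force passes 120 N, or if a joint passes its speed limit or range.

## Robot

A 6-joint arm with a two-finger parallel gripper is mounted at the origin on the work surface. World frame = base frame: x ahead of the robot, y to its left, z up, the work surface at z = 0. Lengths are in m, angles in rad, forces in N, time in s.
With the tool pointing down it reaches from about 0.4 to 0.825 m from the base axis. Payload 7 kg.
Tool frame: the origin (TCP) lies at the very end of the fingers, on their centre line; the grasp point (between the pads) lies 19 mm behind it; z points along the fingers, x is the direction in which the jaws open and shut, and the axes are right-handed (so a half turn about z gives the same grasp; the last joint's range is limited). The gripper opens to 88 mm and grips with 3 to 60 N. Pads are 19 mm wide; open, the fingers measure 130 mm over their backs; the gripper's body (78 mm by 193 mm) begins 47 mm behind the grasp point.
Start: joints at [1.457, 0.359, 0.012, 0, -1.224, -0.288], TCP at [0.264, 0.621, 0.227] pointing down, gripper open.
Joint ranges: [-3.07, 3.07], [-1.43, 2.12], [-1.02, 1.25], [-3.03, 1.67], [-3.05, -0], [-3.03, 3.03]. Speed limits (rad/s): [2.39, 2.39, 3.01, 3.14, 3.14, 3.14].

## Interface

Orientations are given as [roll, pitch, yaw] about the fixed x, y, z axes, in that order (R = Rz(yaw) Ry(pitch) Rx(roll)).
In Python, from station import telemetry, grab_frame, arm, regions_of, pinpoint gives the robot as it stands. The module is installed in compiled form; this text tells all that it offers.
- The arm moves only by the shell command python3 -m inch 'ROWS' [FORCE]. ROWS is text: rows parted by semicolons, each of 7 numbers parted by spaces: the opening, from 0 (shut) to 1 (fully open), then the shift along the world's x, y, z in cm, then the turn, a rotation vector about the world's x, y, z in degrees. A call has 1 to 12 rows; each row is the pose to reach, as a shift and turn from the pose measured when the call began; what a row does not reach only later rows make up. A row lasts 1/8 s, in which the tool goes at most 62.5 mm and 10.7 degrees, less where a joint would pass 70% of its speed; a pose out of reach is approached as far as the arm can. A call with a gripper value outside its range is refused whole. The fingers move at their own pace and stop on an object; FORCE is the grip in N (left out, the last holds). Time passes only in rows, so rows that repeat a pose let the fingers close. It gives the time, the measured TCP pose, the force and the opening at its end, in the units of the state.
- telemetry.get_state(): the state, without advancing time (a new reading comes with each control period).
- grab_frame(name): name is "scene" or "top" or "wrist"; returns a dict with "pixels" (420x560x3 uint8, red, green, blue), "fx", "fy", "cx", "cy" (pixels), "R" (3x3) and "t" (3): a world point X has camera coordinates R X + t. Camera axes: x right, y down, z forward; pixel columns grow to the right and rows downward; lengths in m; the calibration is good to about 2 mm. A picture is of the moment at which its call begins. There is no depth.
- arm.job_done(): hands the job in, once; it reports no verdict.
Trained networks look in the newest picture that a camera, given by its name, has taken for a name from the list of things; names that differ only in an ending like _2 or _b are one class to them, and where a whole thing is asked for, a point or a joint stands for the part that bears it (a point fixed in the world has none). Each returns a list of dicts, best first, with "p" (0 to 1); they miss things now and then, are a little off and sometimes report something else, mostly with a low value. They report only what shows in the picture. A call takes as long as a camera call. They do not tell look-alikes from the thing itself.
- regions_of(camera, name): "pixels" (420x560 bool, what is visible of it) and "bbox" ([left, top, right, bottom] in pixels, round what is visible of it).
- pinpoint(camera, name): "location" ([column, row] in pixels: a listed point, or the origin of a listed thing).
The state is a dict: "t": time; "q": joint angles; "qd": joint speeds; "joint_efforts": joint torques, N m; "eef_pos": TCP position; "ee_rot": TCP orientation; "force": force on the tool from outside, world axes, zero at the start; "moment": the same for the moment, N m; "width": finger opening in m.
Only numpy, scipy, OpenCV 4.12 (cv2) and the standard library are available. Lean on these libraries where they do the work, as an engineer would, in place of code of your own. Each camera call takes 0.05 s, during which the arm holds its last target. There are 200 camera calls.

## Working session

There is one attempt and no reset: what is moved stays moved. The work goes in short steps, Python scripts to look and compute and a shell command to move; the robot and the scene stay as the last step left them, time stands still between calls to the robot, and variables do not carry over. Pictures are saved under pics/ and viewed, about 8 in all and at most 12, crops included, and the job is handed in when it is done.

```bash
mkdir -p pics
cat > h.py <<'E'
import numpy as np,cv2
from station import telemetry,grab_frame,arm,regions_of,pinpoint
from scipy.spatial.transform import Rotation as Ro
def ray(f,px):
    d=np.array([(px[0]-f['cx'])/f['fx'],(px[1]-f['cy'])/f['fy'],1]);R=np.array(f['R']);t=np.array(f['t'])
    return -R.T@t,R.T@d
def at(f,px,z):
    o,d=ray(f,px);return o+d*(z-o[2])/d[2]
def tri(obs):
    A=np.zeros((3,3));b=np.zeros(3)
    for f,p in obs:
        o,d=ray(f,p);d/=np.linalg.norm(d);P=np.eye(3)-np.outer(d,d);A+=P;b+=P@o
    X=np.linalg.solve(A,b);return X
def proj(f,X):
    c=np.array(f['R'])@X+np.array(f['t']);return np.array([f['fx']*c[0]/c[2]+f['cx'],f['fy']*c[1]/c[2]+f['cy']])
def save(f,n,box=None,s=1):
    im=f['pixels'][:,:,::-1]
    if box:im=im[box[1]:box[3],box[0]:box[2]]
    cv2.imwrite('pics/'+n,cv2.resize(im,None,fx=s,fy=s,interpolation=cv2.INTER_CUBIC))
E
python3 - <<'E'
from h import *
np.set_printoptions(precision=3,suppress=True)
F={c:grab_frame(c) for c in('scene','top')}
save(F['scene'],'s0.png',s=1.4);save(F['top'],'t0.png',s=1.4)
Z=dict(lid_hinge=.075,pry_slot=.07,spatula_grip=.011,spatula_tip=.011,reader_window=.125,reader=0,case=0)
for n,z in Z.items():
  for c in F:
    for r in pinpoint(c,n)[:3]:print(n,c,np.round(r['location'],1),round(r['p'],2),at(F[c],r['location'],z))
print(telemetry.get_state())
E
```

```text
lid_hinge scene [238.9 280.2] 0.78 [ 0.717 -0.188  0.075]
lid_hinge scene [262.1 182.7] 0.22 [0.512 0.101 0.075]
lid_hinge top [369.9 179.6] 0.57 [ 0.719 -0.186  0.075]
pry_slot scene [213.2 249.8] 0.56 [ 0.588 -0.172  0.07 ]
pry_slot top [178.7 181.8] 0.41 [0.723 0.322 0.07 ]
pry_slot top [427.4 237.6] 0.18 [ 0.563 -0.329  0.07 ]
spatula_grip scene [261.2 181.6] 0.7 [0.468 0.137 0.011]
spatula_grip top [250.1 279.5] 0.82 [0.464 0.136 0.011]
spatula_grip top [370.3 179.9] 0.53 [ 0.734 -0.199  0.011]
spatula_grip top [368.5 234. ] 0.4 [ 0.583 -0.187  0.011]
spatula_tip scene [289.7 192.2] 0.77 [0.569 0.173 0.011]
spatula_tip top [239.2 240.9] 0.67 [0.569 0.165 0.011]
spatula_tip top [176.9 182.3] 0.63 [0.735 0.338 0.011]
reader_window scene [331.2  97.3] 0.96 [0.435 0.525 0.125]
reader_window scene [358.3 130.5] 0.81 [0.61  0.462 0.125]
reader_window scene [316.3 245.3] 0.73 [0.813 0.023 0.125]
reader_window top [116.5 224.2] 0.91 [0.602 0.467 0.125]
reader_window top [ 94.2 288. ] 0.85 [0.443 0.516 0.125]
reader_window top [286.1 136.9] 0.67 [0.825 0.035 0.125]
reader scene [358.1 19
[... 202 characters left out ...]
184.6] 0.78 [0.731 0.338 0.   ]
reader top [120.7 221.7] 0.7 [0.629 0.494 0.   ]
case scene [225.4 275.6] 0.82 [ 0.645 -0.183  0.   ]
case scene [291.  196.3] 0.75 [0.578 0.169 0.   ]
case top [366.3 214.2] 0.75 [ 0.639 -0.186  0.   ]
case top [322.1 282.4] 0.68 [ 0.454 -0.058  0.   ]
{'t': 0.8, 'q': array([ 1.457,  0.359,  0.012, -0.   , -1.224, -0.288]), 'qd': array([-0.002,  0.   , -0.   , -0.   ,  0.001, -0.001]), 'joint_efforts': array([  0.001, -58.229,  29.327,   7.002,   0.012,  -0.   ]), 'eef_pos': array([0.264, 0.621, 0.227]), 'ee_rot': array([ 3.142,  0.   , -1.973]), 'force': array([-0.026,  0.284, -0.005]), 'moment': array([ 0.004,  0.002, -0.031]), 'width': 0.08783303214095585}
```

View pics/s0.png

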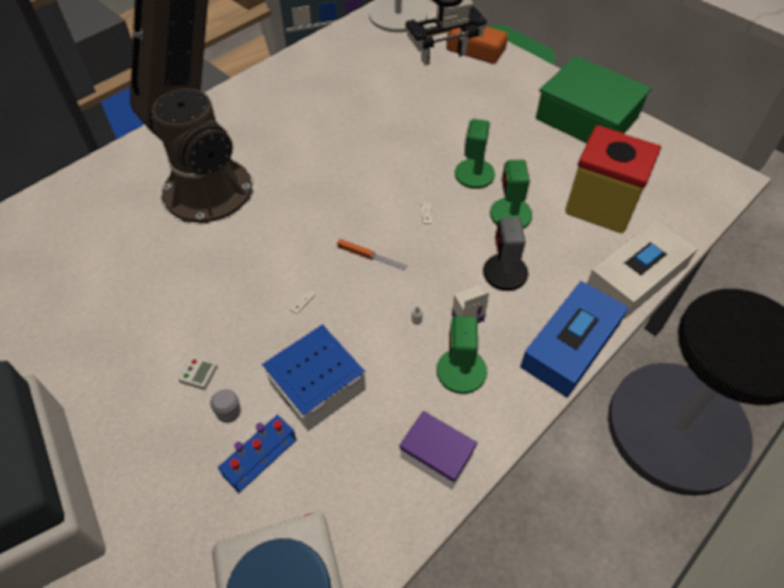

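View pics/t0.png

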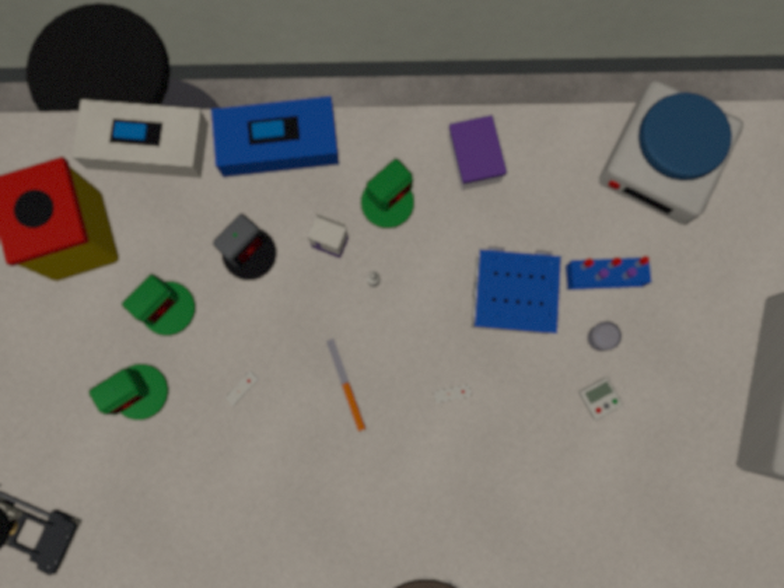

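The scene shows the orange spatula at (370,255) and the blue-lidded case at (313,375). The one grey reader stands at (508,245) on a black foot, with three green look-alikes and a purple-lidded box around it. The top view has the spatula at (347,385), the lid at (517,291) with its hinge lugs on the far edge, and the grey reader at (240,240) with its window facing lower right.

Run:
```python
from h import *
np.set_printoptions(precision=3,suppress=True)
F={c:grab_frame(c) for c in('scene','top')}
f=F['top'];hsv=cv2.cvtColor(f['pixels'],cv2.COLOR_RGB2HSV)
def rect(m,z,n):
    cs,_=cv2.findContours(m.astype(np.uint8),cv2.RETR_EXTERNAL,cv2.CHAIN_APPROX_NONE);c=max(cs,key=cv2.contourArea)[:,0]
    P=np.array([at(f,p,z)[:2] for p in c],np.float32)
    r=cv2.minAreaRect(P*1000);print(n,len(c),'rect',r,cv2.boxPoints(r).tolist())
m=((hsv[...,0]>100)&(hsv[...,0]<125)&(hsv[...,1]>120));w=np.zeros_like(m);w[170:245,330:402]=1
rect(m&w,.080,'lid colour')
for r in regions_of('top','lid')[:2]:print(r['bbox'],r['p'])
m=((hsv[...,0]<18)&(hsv[...,1]>120));w=np.zeros_like(m);w[260:315,230:270]=1;rect(m&w,.018,'handle')
for n in('reader_window','reader'):
  for c in F:
    for r in pinpoint(c,n):
      X=at(F[c],r['location'],.125 if 'w' in n else 0)
      if np.hypot(X[0]-.72,X[1]-.33)<.08:print(n,c,np.round(r['location'],1),round(r['p'],2),X)
save(F['scene'],'rd_s.png',[335,145,395,215],6);save(f,'rd_t.png',[140,140,215,210],6)
a=cv2.imread('pics/rd_s.png');b=cv2.imread('pics/rd_t.png');b=cv2.copyMakeBorder(b,0,max(0,a.shape[0]-b.shape[0]),0,0,cv2.BORDER_CONSTANT);cv2.imwrite('pics/rd.png',np.hstack([a,b[:a.shape[0]]]))
```

```text
lid colour 216 rect ((643.6548461914062, -180.54750061035156), (150.02186584472656, 145.25601196289062), 84.17401123046875) [[563.7877807617188, -247.7987060546875], [708.2935180664062, -262.54327392578125], [723.5219116210938, -113.29629516601562], [579.0161743164062, -98.55172729492188]]
[337.4, 180.7, 402.2, 236.8] 0.78
[335.3, 176.4, 402.0, 236.8] 0.25
handle 69 rect ((435.80133056640625, 130.60865783691406), (91.39102935791016, 13.588708877563477), 19.128562927246094) [[390.4024353027344, 122.05394744873047], [394.8553161621094, 109.21553802490234], [481.2002258300781, 139.16336059570312], [476.7473449707031, 152.00177001953125]]
reader_window scene [354.7 170.1] 0.58 [0.714 0.316 0.125]
reader_window top [178.6 179.2] 0.64 [0.716 0.312 0.125]
reader scene [357.7 194.9] 0.6 [0.734 0.332 0.   ]
reader top [175.8 183. ] 0.72 [0.736 0.343 0.   ]
```

View pics/rd.png

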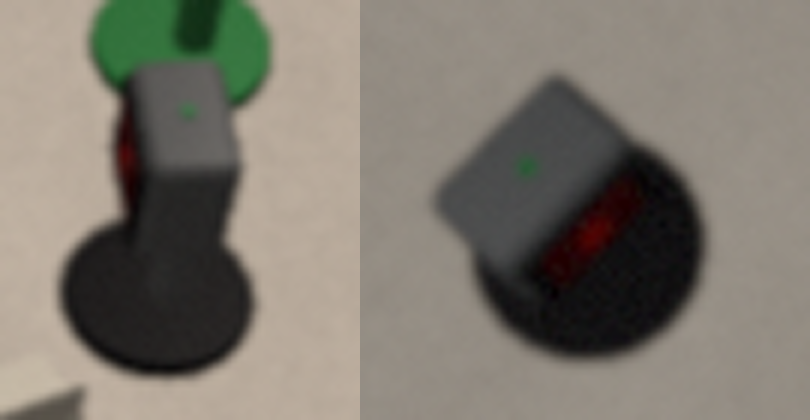

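Only this reader has a grey head; its window in the right-hand crop runs from (550,290) to (640,185), so the reader's x axis is at yaw ≈ 48.5°. Next, move over the spatula.

```bash
python3 -m inch '1 4 -10 0 0 0 8; 1 8 -20 0 0 0 17; 1 12 -30 0 0 0 25; 1 16 -40 0 0 0 33; 1 20 -48.3 0 0 0 41.5; 1 20 -48.3 0 0 0 41.5;1 20 -48.3 0 0 0 41.5;1 20 -48.3 0 0 0 41.5;1 20 -48.3 0 0 0 41.5;1 20 -48.3 -5 0 0 41.5; 1 20 -48.3 -10 0 0 41.5; 1 20 -48.3 -10 0 0 41.5' 60
python3 - <<'E'
from h import *
np.set_printoptions(precision=3,suppress=True)
f=grab_frame('wrist');g=grab_frame('top');save(f,'w1.png')
for n in('spatula_grip','spatula_tip'):
  for c,k in(('wrist',f),('top',g)):
    for r in pinpoint(c,n)[:2]:print(n,c,np.round(r['location'],1),round(r['p'],2),at(k,r['location'],.011))
hsv=cv2.cvtColor(f['pixels'],cv2.COLOR_RGB2HSV);m=((hsv[...,0]<18)&(hsv[...,1]>120)).astype(np.uint8)
c=max(cv2.findContours(m,0,1)[0],key=cv2.contourArea)[:,0]
r=cv2.minAreaRect(np.array([at(f,p,.018)[:2]*1000 for p in c],np.float32));print(len(c),r)
E
```

```text
t: 2.65
eef_pos: [0.4619, 0.1365, 0.124]
ee_rot: [3.135, -0.002, -1.249]
force: [-0.1, -0.9, 1.4]
width: 0.0873
spatula_grip wrist [279.  204.6] 0.87 [0.46  0.139 0.011]
spatula_grip top [250.6 280.9] 0.69 [0.46  0.135 0.011]
spatula_tip wrist [275.6  56.6] 0.58 [0.561 0.174 0.011]
242 ((436.5201110839844, 130.47726440429688), (86.17202758789062, 15.844412803649902), 19.481203079223633)
```

View pics/w1.png

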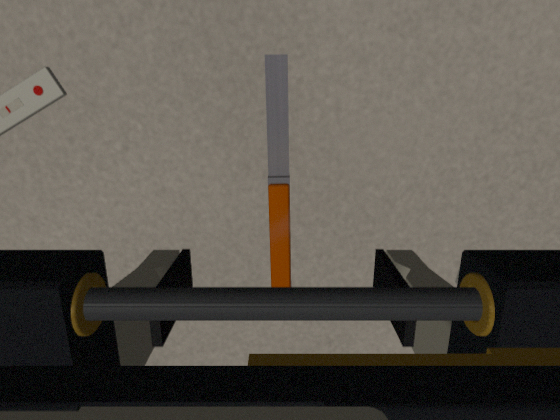

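The spatula lies between the fingers: blade tip at (277,56), handle front at (279,184), aligned within a degree or two. Descend and grip.

```bash
python3 -m inch '1 -0.2 0.2 -4 0 0 0.8; 1 -0.2 0.2 -8 0 0 0.8; 1 -0.2 0.2 -10.5 0 0 0.8; 1 -0.2 0.2 -12 0 0 0.8;1 -0.2 0.2 -12 0 0 0.8;0 -0.2 0.2 -12 0 0 0.8;0 -0.2 0.2 -12 0 0 0.8;0 -0.2 0.2 -12 0 0 0.8;0 -0.2 0.2 -12 0 0 0.8' 60
```

```text
t: 4.08
eef_pos: [0.4632, 0.1412, 0.0088]
ee_rot: [-3.138, 0.001, -1.234]
force: [0.7, 0.3, -0.2]
width: 0.0536
```

```bash
python3 -m inch '0 -0.2 -0.2 -0.5 0 0 0;0 -0.2 -0.2 -0.5 0 0 0;0 -0.2 -0.2 -0.5 0 0 0;0 -0.2 -0.2 -0.5 0 0 0;0 -0.2 -0.2 -0.5 0 0 0' 60
```

```text
t: 4.7
eef_pos: [0.4611, 0.1392, 0.0038]
ee_rot: [-3.138, 0.001, -1.234]
force: [0.2, -0.9, -0.4]
width: 0.0157
```

```bash
python3 -m inch '0 0 0 3 0 0 0; 0 -0.5 -3 7 0 0 -3; 0 -1 -8 8 0 0 -8; 0 -1.5 -13 8 0 0 -13; 0 -2 -18 8 0 0 -17; 0 -2.7 -23 8 0 0 -21; 0 -3 -27 8 0 0 -24; 0 -3.2 -29.8 8 0 0 -25.1; 0 -3.2 -29.8 7 0 0 -25.1; 0 -3.2 -29.8 6 0 0 -25.1; 0 -3.2 -29.8 6 0 0 -25.1; 0 -3.2 -29.8 6 0 0 -25.1'
python3 - <<'E'
from h import *
np.set_printoptions(precision=4,suppress=True)
F={c:grab_frame(c) for c in('scene','top','wrist')}
for n in('spatula_grip','spatula_tip'):
  o=[]
  for c in F:
    r=pinpoint(c,n)
    for q in r[:2]:
      X=at(F[c],q['location'],.07);print(n,c,np.round(q['location'],1),round(q['p'],2),X)
    o+=[(F[c],q['location']) for q in r[:1]]
save(F['scene'],'s2.png',[130,190,330,340],4);save(F['wrist'],'w2.png')
print(telemetry.get_state())
E
```

```text
t: 6.2
eef_pos: [0.4294, -0.1582, 0.0638]
ee_rot: [-3.138, 0.001, -1.671]
force: [0.7, 0.4, 0.3]
width: 0.0151
spatula_grip scene [186.4 213.2] 0.7 [ 0.4296 -0.1448  0.07  ]
spatula_grip wrist [283.  276.1] 0.76 [ 0.4275 -0.1586  0.07  ]
spatula_tip scene [203.2 239.6] 0.72 [ 0.5405 -0.1702  0.07  ]
spatula_tip top [368.2 245.7] 0.54 [ 0.5442 -0.1746  0.07  ]
spatula_tip wrist [280.   13.3] 0.64 [ 0.5369 -0.1684  0.07  ]
{'t': 6.65, 'q': array([ 0.0778,  0.1811, -0.6696, -0.0008, -0.7158,  1.3925]), 'qd': array([-0.0016,  0.0003,  0.001 ,  0.0002,  0.0004,  0.0008]), 'joint_efforts': array([  0.0428, -35.7413,  20.8319,   4.9119,   0.0898,   0.    ]), 'eef_pos': array([ 0.4292, -0.1587,  0.0639]), 'ee_rot': array([-3.1375,  0.0013, -1.6719]), 'force': array([-0.0485,  0.1208, -1.181 ]), 'moment': array([-0.0037,  0.0089,  0.0123]), 'width': 0.01537229439766746}
```

View pics/w2.png

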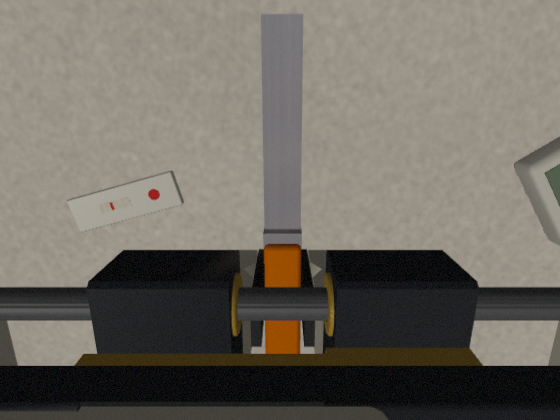

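View pics/s2.png

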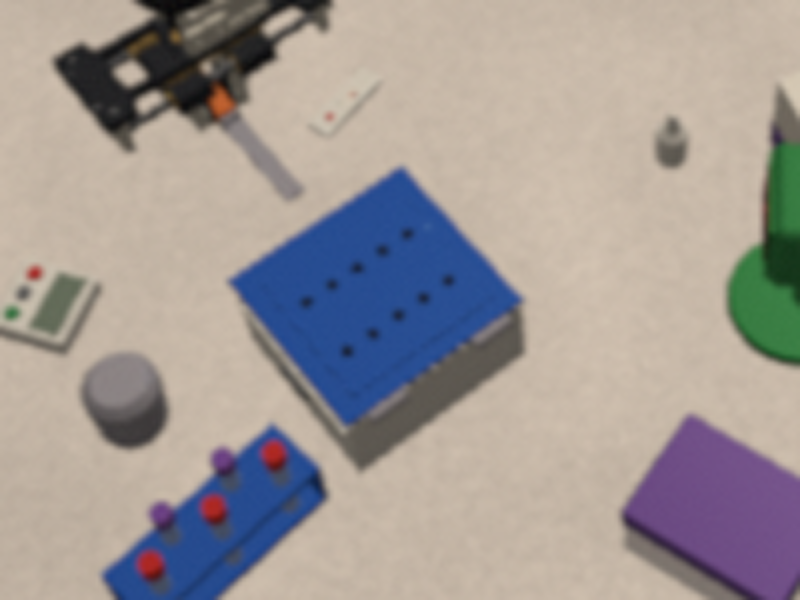

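The wrist view shows the blade straight ahead with its tip at (281,15). The scene crop shows the lid shut, the tip at (295,190) just before the lid's front edge, and a free path. Insert.

```bash
python3 -m inch '0 1 -0.1 -0.1 0 0 0; 0 2 -0.2 -0.1 0 0 0; 0 3 -0.3 -0.1 0 0 0;0 4 -0.4 -0.1 0 0 0;0 5 -0.5 -0.1 0 0 0;0 5.8 -0.6 -0.1 0 0 0;0 6.5 -0.65 -0.1 0 0 0;0 7 -0.7 -0.1 0 0 0;0 7 -0.7 -0.1 0 0 0;0 7 -0.7 -0.1 0 0 0' 60
python3 - <<'E'
from h import *
np.set_printoptions(precision=4,suppress=True)
f=grab_frame('wrist');g=grab_frame('scene');save(f,'w3.png')
print(pinpoint('wrist','spatula_grip')[:1],pinpoint('wrist','pry_slot')[:2],telemetry.get_state()['force'],telemetry.get_state()['eef_pos'])
E
```

```text
t: 7.9
eef_pos: [0.4989, -0.1657, 0.0629]
ee_rot: [-3.138, 0.001, -1.672]
force: [-0.4, -0.0, -1.6]
width: 0.0152
[{'location': [282.2, 274.4], 'p': 0.84}] [{'location': [287.1, 98.1], 'p': 0.81}] [ 0.2214  1.0249 -0.4881] [ 0.4991 -0.1657  0.063 ]
```

View pics/w3.png

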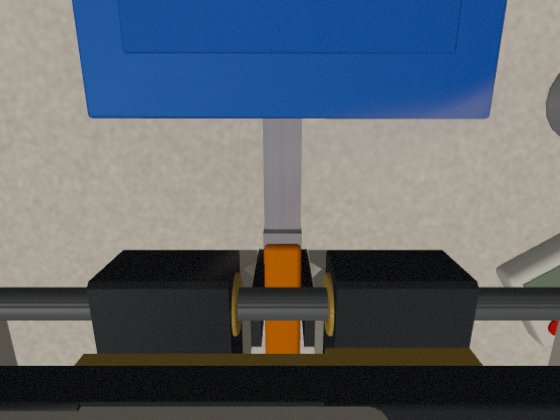

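The blade (column 282) now disappears under the lid edge at row 118 with no reaction force, so it is in the slot. Next, work out the levering arc.

Run:
```python
import numpy as np
e=np.array([.995,-.10])
def tcp(th,r=.110,k=.25):
    p=k*th;tip=np.array([-r*np.cos(th),.0732+r*np.sin(th)-.003*(th<.01)])
    g=tip-.11*np.array([np.cos(p),np.sin(p)]);return g+.0075*np.array([np.sin(p),-np.cos(p)]),p
a,_=tcp(0)
for d in range(0,106,5):
    b,p=tcp(np.radians(d));s,z=(b-a)*100;p=np.degrees(p);print(d,np.round([s*e[0],s*e[1],z,-.1*p,-.995*p],2))
```

```text
0 [ 0. -0.  0. -0. -0.]
5 [ 0.06 -0.01  1.02 -0.12 -1.24]
10 [ 0.21 -0.02  1.73 -0.25 -2.49]
15 [ 0.45 -0.04  2.43 -0.38 -3.73]
20 [ 0.77 -0.08  3.11 -0.5  -4.97]
25 [ 1.17 -0.12  3.76 -0.62 -6.22]
30 [ 1.66 -0.17  4.37 -0.75 -7.46]
35 [ 2.22 -0.22  4.94 -0.88 -8.71]
40 [ 2.86 -0.29  5.47 -1.   -9.95]
45 [  3.56  -0.36   5.95  -1.12 -11.19]
50 [  4.33  -0.44   6.36  -1.25 -12.44]
55 [  5.16  -0.52   6.72  -1.38 -13.68]
60 [  6.04  -0.61   7.    -1.5  -14.92]
65 [  6.97  -0.7    7.22  -1.62 -16.17]
70 [  7.93  -0.8    7.36  -1.75 -17.41]
75 [  8.93  -0.9    7.43  -1.88 -18.66]
80 [  9.96  -1.     7.42  -2.   -19.9 ]
85 [ 11.01  -1.11   7.32  -2.12 -21.14]
90 [ 12.06  -1.21   7.15  -2.25 -22.39]
95 [ 13.13  -1.32   6.89  -2.38 -23.63]
100 [ 14.19  -1.43   6.55  -2.5  -24.88]
105 [ 15.24  -1.53   6.14  -2.63 -26.12]
```

```bash
python3 -m inch '0 0 0 0.5 0 0 0;0 0.1 0 1 -0.1 -1.2 0;0 0.2 0 1.7 -0.2 -2.5 0;0 0.45 0 2.4 -0.4 -3.7 0;0 0.8 -0.1 3.1 -0.5 -5 0;0 1.2 -0.1 3.8 -0.6 -6.2 0;0 1.65 -0.2 4.4 -0.7 -7.5 0;0 2.2 -0.2 4.9 -0.9 -8.7 0;0 2.85 -0.3 5.5 -1 -10 0;0 2.85 -0.3 5.5 -1 -10 0' 60
python3 - <<'E'
from h import *
f=grab_frame('scene');g=grab_frame('wrist')
a=f['pixels'][180:340,130:330];b=g['pixels']
im=np.hstack([cv2.resize(a,(400,320)),cv2.resize(b,(400,320))]);cv2.imwrite('pics/m4.png',im[:,:,::-1])
E
```

```text
t: 9.35
eef_pos: [0.5285, -0.1687, 0.1187]
ee_rot: [-2.96, 0.002, -1.671]
force: [0.7, 1.0, -1.0]
width: 0.0156
```

View pics/m4.png

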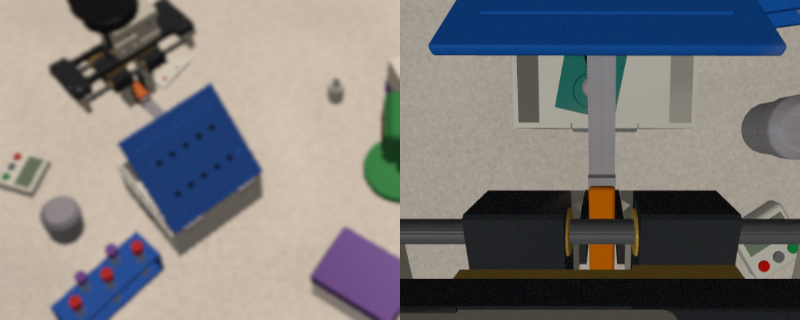

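The lid is well up, with its edge at row 50 in the wrist view, and the tray shows beneath the blade, which still points straight. Continue the arc.

```bash
python3 -m inch '0 0.7 -0.1 0.5 -0.1 -1.2 0;0 1.5 -0.15 0.9 -0.2 -2.5 0;0 2.3 -0.2 1.25 -0.4 -3.7 0;0 3.2 -0.3 1.5 -0.5 -5 0;0 4.1 -0.4 1.75 -0.6 -6.2 0;0 5.1 -0.5 1.9 -0.7 -7.5 0;0 6.1 -0.6 1.95 -0.9 -8.7 0;0 7.1 -0.7 1.95 -1 -10 0;0 8.1 -0.8 1.85 -1.1 -11.2 0;0 9.2 -0.9 1.7 -1.2 -12.4 0;0 10.2 -1 1.4 -1.4 -13.7 0;0 10.2 -1 1.4 -1.4 -13.7 0' 60
python3 - <<'E'
from h import *
f=grab_frame('scene');g=grab_frame('wrist')
a=f['pixels'][180:340,130:330];b=g['pixels']
im=np.hstack([cv2.resize(a,(400,320)),cv2.resize(b,(400,320))]);cv2.imwrite('pics/m5.png',im[:,:,::-1])
E
```

```text
t: 10.95
eef_pos: [0.6304, -0.1787, 0.1317]
ee_rot: [-2.721, 0.001, -1.671]
force: [-1.5, -0.9, -1.7]
width: 0.0157
```

View pics/m5.png

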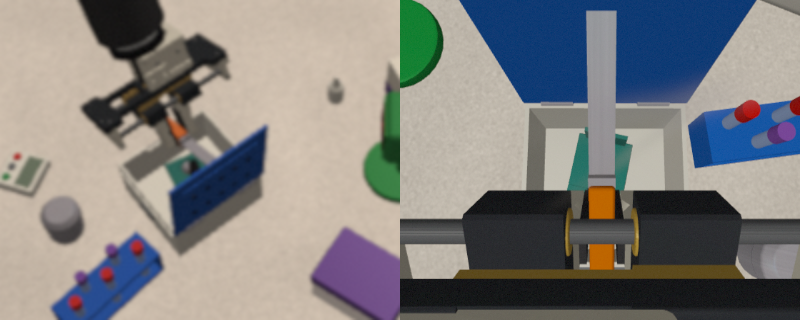

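The lid stands at about upright. Push slightly further, then withdraw.

```bash
python3 -m inch '0 1 -0.1 -0.2 0 0 0;0 1.8 -0.2 -0.4 0 0 0;0 1.8 -0.2 -0.4 0 0 0;0 -0.5 0 1 0 2 0;0 -4 0.4 4 1 6 0;0 -8 1 6 2 12 0;0 -12 2 7 2.4 18 0;0 -16 5 7 2.5 24 0;0 -17 8 7 2.5 24 0;0 -17 13 7 2.5 24 0;0 -17 18 7 2.5 24 0; 0 -17 18 7 2.5 24 0' 60
python3 - <<'E'
from h import *
np.set_printoptions(precision=4,suppress=True)
s=telemetry.get_state();print(s['eef_pos'],s['ee_rot'])
R=Ro.from_euler('xyz',s['ee_rot']);T=Ro.from_euler('xyz',[np.pi,0,np.radians(-70.9)])
print('turn',(T*R.inv()).as_rotvec(degrees=True),'shift',(np.array([.461,.139,.005])-s['eef_pos'])*100)
E
```

```text
t: 12.55
eef_pos: [0.4606, 0.004, 0.2026]
ee_rot: [-3.141, 0.003, -1.668]
force: [0.4, 0.3, -0.6]
width: 0.0153
[0.4606 0.004  0.2026] [-3.1408  0.0034 -1.6675]
turn [-0.2025  0.0201 24.6432] shift [  0.0422  13.4981 -19.763 ]
```

```bash
python3 -m inch '0 0 5 -4 0 0 9;0 0 9 -8 0 0 17;0 0 13.5 -12 0 0 24.6;0 0 13.5 -16 0 0 24.6;0 0 13.5 -18 0 0 24.6;0 0 13.5 -19 0 0 24.6;0 0 13.5 -19.5 0 0 24.6;0 0 13.5 -19.8 0 0 24.6;0 0 13.5 -19.8 0 0 24.6;0 0 13.5 -19.8 0 0 24.6'
python3 - <<'E'
from h import *
np.set_printoptions(precision=4,suppress=True)
F={c:grab_frame(c) for c in('scene','top','wrist')}
for c in F:
  for r in pinpoint(c,'spatula_tip')[:1]:print(c,round(r['p'],2),at(F[c],r['location'],.011))
E
```

```text
t: 13.8
eef_pos: [0.4609, 0.1392, 0.0052]
ee_rot: [-3.14, 0.004, -1.238]
force: [0.1, 1.6, -0.1]
width: 0.0154
scene 0.45 [0.5707 0.1758 0.011 ]
top 0.72 [ 0.5697 -0.35    0.011 ]
wrist 0.92 [0.5621 0.1739 0.011 ]
```

```bash
python3 -m inch '0 0 0 -0.1 0 0 0;0 0 0 -0.1 0 0 0;0.6 0 0 -0.1 0 0 0;0.6 0 0 -0.1 0 0 0;0.6 0 0 -0.1 0 0 0;0.6 0 0 -0.1 0 0 0;0.6 0 0 -0.1 0 0 0;0.6 0 0 -0.1 0 0 0;0.6 0 0 4 0 0 0;0.6 0 0 9 0 0 0;0.6 0 0 14 0 0 0;0.6 0 0 19 0 0 0'
python3 - <<'E'
from h import *
np.set_printoptions(precision=4,suppress=True)
F={c:grab_frame(c) for c in('scene','top','wrist')};print(telemetry.get_state()['eef_pos'],telemetry.get_state()['ee_rot'])
for n,z in(('spatula_grip',.011),('spatula_tip',.011),('tray_grip',.049),('tray_code',.028),('ball_center',.019),('pocket',.019)):
 for c in F:
  for r in pinpoint(c,n)[:1]:print(n,c,np.round(r['location']),round(r['p'],2),at(F[c],r['location'],z))
save(F['top'],'t6.png',[310,120,430,260],5)
E
```

```text
t: 15.6
eef_pos: [0.4603, 0.1389, 0.1966]
ee_rot: [-3.14, 0.004, -1.238]
force: [0.5, 0.3, 0.1]
width: 0.0525
[0.462  0.14   0.1976] [-3.1347  0.0054 -1.2379]
spatula_grip scene [260. 178.] 0.57 [0.4536 0.1433 0.011 ]
spatula_grip top [369. 189.] 0.64 [ 0.707  -0.1937  0.011 ]
spatula_grip wrist [283. 188.] 0.64 [0.4611 0.1402 0.011 ]
spatula_tip scene [240. 284.] 0.57 [ 0.6987 -0.1743  0.011 ]
spatula_tip wrist [285.  73.] 0.84 [0.5626 0.174  0.011 ]
tray_grip scene [230. 267.] 0.76 [ 0.6554 -0.1693  0.049 ]
tray_grip top [362. 210.] 0.62 [ 0.6436 -0.1651  0.049 ]
tray_code scene [236. 283.] 0.71 [ 0.696  -0.1855  0.028 ]
tray_code top [371. 189.] 0.67 [ 0.7049 -0.1978  0.028 ]
ball_center scene [222. 259.] 0.52 [ 0.6053 -0.1588  0.019 ]
ball_center top [359. 220.] 0.38 [ 0.6192 -0.1628  0.019 ]
ball_center wrist [285. 191.] 0.24 [0.4601 0.1383 0.019 ]
pocket scene [228. 262.] 0.82 [ 0.624  -0.1518  0.019 ]
pocket top [360. 227.] 0.73 [ 0.601  -0.1625  0.019 ]
```

View pics/t6.png

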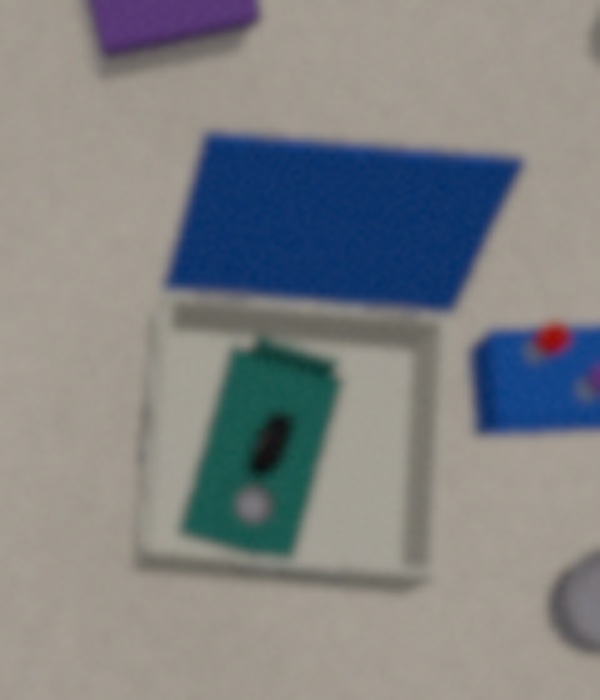

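The lid leans back open, and the tray sits with its black grip at (270,443), the ball in its pocket at (253,505), and a yaw of about −13°. The spatula is flat at its old place. Move above the tray and take a closer look.

```bash
python3 -m inch '0.6 2 -4 0 0 0 -4;0.6 5 -9 0 0 0 -9;0.6 8 -14 0 0 0 -15;0.6 11 -19 0 0 0 -21;0.6 14 -24 0 0 0 -26;0.6 17 -28 0 0 0 -30;0.6 18.2 -30.6 0 0 0 -32;0.6 18.2 -30.6 0 0 0 -32;0.6 18.2 -30.6 -1 0 0 -32;0.6 18.2 -30.6 -1 0 0 -32'
python3 - <<'E'
from h import *
np.set_printoptions(precision=4,suppress=True)
F={c:grab_frame(c) for c in('wrist',)};f=F['wrist'];print(telemetry.get_state()['eef_pos'],telemetry.get_state()['ee_rot'])
for n,z in(('tray_grip',.049),('tray_code',.028),('ball_center',.025),('pocket',.019)):
  for r in pinpoint('wrist',n)[:1]:print(n,np.round(r['location']),round(r['p'],2),at(f,r['location'],z))
hsv=cv2.cvtColor(f['pixels'],cv2.COLOR_RGB2HSV);m=((hsv[...,0]>70)&(hsv[...,0]<95)&(hsv[...,1]>100)).astype(np.uint8)
c=max(cv2.findContours(m,0,1)[0],key=cv2.contourArea)[:,0]
r=cv2.minAreaRect(np.array([at(f,p,.012)[:2]*1000 for p in c],np.float32));print(len(c),r)
save(f,'w7.png')
E
```

```text
t: 17.9
eef_pos: [0.6417, -0.1659, 0.1837]
ee_rot: [3.141, 0.004, -1.796]
force: [-0.0, -0.2, 0.1]
width: 0.0525
[ 0.6421 -0.1659  0.1844] [-3.1414  0.0035 -1.7953]
tray_grip [290. 192.] 0.56 [ 0.6444 -0.1726  0.049 ]
tray_code [297. 124.] 0.8 [ 0.6968 -0.1908  0.028 ]
ball_center [294. 213.] 0.6 [ 0.6188 -0.1712  0.025 ]
pocket [287. 215.] 0.67 [ 0.6164 -0.1644  0.019 ]
412 ((645.4127807617188, -173.1256103515625), (62.89799499511719, 108.87899017333984), 71.957275390625)
```

View pics/w7.png

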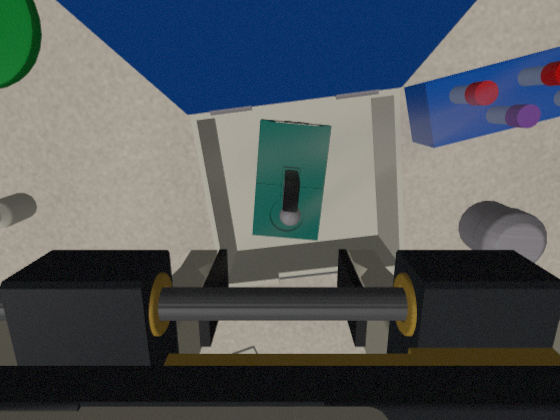

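The tray grip is at (291,190) and the ball at (289,215) lies in its pocket; tray yaw is −18°, centre (0.645,−0.173). Descend to a mid height with the opening narrowed and check the alignment.

```bash
python3 -m inch '0.5 0.3 -0.7 -1 0 0 -5;0.45 0.3 -0.7 -4 0 0 -5;0.4 0.3 -0.7 -7 0 0 -5;0.4 0.3 -0.7 -9 0 0 -5;0.4 0.3 -0.7 -9.5 0 0 -5;0.4 0.3 -0.7 -9.5 0 0 -5;0.4 0.3 -0.7 -9.5 0 0 -5' 20
python3 - <<'E'
from h import *
np.set_printoptions(precision=4,suppress=True)
f=grab_frame('wrist');s=telemetry.get_state();print(s['eef_pos'],s['ee_rot'],s['width'])
for n,z in(('tray_grip',.049),('tray_code',.028),('ball_center',.025)):
  for r in pinpoint('wrist',n)[:1]:print(n,np.round(r['location']),round(r['p'],2),at(f,r['location'],z))
hsv=cv2.cvtColor(f['pixels'],cv2.COLOR_RGB2HSV);m=((hsv[...,2]<45)).astype(np.uint8);m[230:]=0;m[:,:200]=0;m[:,380:]=0
n,l,st,ce=cv2.connectedComponentsWithStats(m);i=1+st[1:,4].argmax();print(st[i],ce[i],at(f,ce[i],.06))
print('TCP proj',proj(f,np.array([*s['eef_pos'][:2],.062])))
save(f,'w8.png')
E
```

```text
t: 19.02
eef_pos: [0.6466, -0.1734, 0.0916]
ee_rot: [-3.138, 0.004, -1.883]
force: [0.0, -0.4, -0.2]
width: 0.0349
[ 0.6465 -0.1734  0.0915] [-3.138   0.0041 -1.8829] 0.03496630193019108
tray_grip [281. 238.] 0.63 [ 0.6452 -0.1724  0.049 ]
tray_code [284. 238.] 0.68 [ 0.6377 -0.1717  0.028 ]
ball_center [291. 262.] 0.76 [ 0.6187 -0.1705  0.025 ]
[273 204  19  24 349] [281.4155 213.9255] [ 0.6628 -0.1782  0.06  ]
TCP proj [282.1346 244.1433]
```

View pics/w8.png

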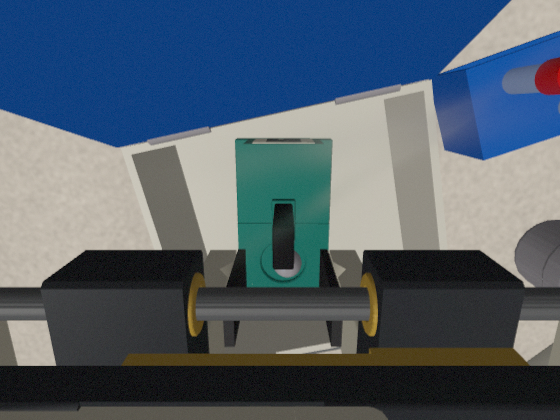

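The grip (column 283) is centred between the fingers and the tray is square to the jaws. Descend and close.

```bash
python3 -m inch '0.4 0 0 -2 0 0 0;0.4 0 0 -4 0 0 0;0.4 0 0 -5.3 0 0 0;0.4 0 0 -6.1 0 0 0;0.4 0 0 -6.1 0 0 0;0.3 0 0 -6.1 0 0 0;0.2 0 0 -6.1 0 0 0;0.15 0 0 -6.1 0 0 0;0.12 0 0 -6.1 0 0 0;0 0 0 -6.1 0 0 0;0 0 0 -6.1 0 0 0;0 0 0 -6.1 0 0 0' 25
```

```text
t: 20.72
eef_pos: [0.6462, -0.1734, 0.0304]
ee_rot: [-3.138, 0.004, -1.883]
force: [-2.3, -0.2, 5.1]
width: 0.0118
```

```bash
python3 -m inch '0 0 0 0.1 0 0 0;0 0 0 0.3 0 0 0;0 0 0 0.7 0 0 0;0 0 0 1.2 0 0 0;0 0 0 1.8 0 0 0;0 0 0 2.4 0 0 0;0 0 0 3 0 0 0;0 0 0 3.5 0 0 0;0 0 0 3.9 0 0 0;0 0 0 4.2 0 0 0;0 0 0 4.3 0 0 0;0 0 0 4.3 0 0 0'
python3 -m inch '0 0 0 0.1 0 0 0;0 0 0 0.3 0 0 0;0 0 0 0.7 0 0 0;0 0 0 1.3 0 0 0;0 0 0 2 0 0 0;0 0 0 2.8 0 0 0;0 0 0 3.7 0 0 0;0 0 0 4.6 0 0 0;0 0 0 5.4 0 0 0;0 0 0 6 0 0 0;0 0 0 6.2 0 0 0;0 0 0 6.2 0 0 0'
python3 - <<'E'
from h import *
np.set_printoptions(precision=4,suppress=True)
F={c:grab_frame(c) for c in('scene','top','wrist')};f=F['wrist'];s=telemetry.get_state();print(s['eef_pos'],s['ee_rot'],s['width'],s['force'])
for n,z in(('tray_grip',.15),('tray_code',.131),('ball_center',.127),('pocket',.122)):
 for c in F:
  for r in pinpoint(c,n)[:1]:print(n,c,np.round(r['location']),round(r['p'],2),at(F[c],r['location'],z))
for r in pinpoint('top','lancet_box')[:2]+pinpoint('top','dropper')[:1]:print(r['p'],at(F['top'],r['location'],0))
a=F['top']['pixels'][110:270,250:450];b=f['pixels']
cv2.imwrite('pics/m9.png',np.hstack([cv2.resize(a,(400,320)),cv2.resize(b,(400,320))])[:,:,::-1])
E
```

```text
t: 22.22
eef_pos: [0.6462, -0.1734, 0.0733]
ee_rot: [-3.138, 0.004, -1.883]
force: [-0.2, -0.9, -2.2]
width: 0.0117
t: 23.72
eef_pos: [0.6461, -0.1734, 0.1353]
ee_rot: [-3.139, 0.004, -1.883]
force: [-0.6, 0.4, -1.5]
width: 0.0118
[ 0.6459 -0.1734  0.1349] [-3.1392  0.0038 -1.8829] 0.011868140873505916 [-0.9629 -0.075  -1.6735]
tray_grip scene [225. 248.] 0.83 [ 0.6492 -0.1705  0.15  ]
tray_grip top [370. 200.] 0.73 [ 0.6485 -0.1694  0.15  ]
tray_grip wrist [282. 286.] 0.68 [ 0.6438 -0.1731  0.15  ]
tray_code scene [230. 266.] 0.84 [ 0.6913 -0.1912  0.131 ]
tray_code wrist [285. 152.] 0.58 [ 0.6971 -0.1914  0.131 ]
ball_center scene [210. 251.] 0.73 [ 0.6154 -0.197   0.127 ]
ball_center top [368. 203.] 0.74 [ 0.6472 -0.169   0.127 ]
pocket scene [222. 244.] 0.76 [ 0.6175 -0.1586  0.122 ]
pocket top [368. 215.] 0.58 [ 0.6155 -0.1685  0.122 ]
0.57 [0.7566 0.1693 0.    ]
0.56 [0.6773 0.0881 0.    ]
```

The tray hangs in the gripper (weight about 1.7 N, width 11.8 mm), and the picture budget is used up, so I check by numbers from here. Carry it smoothly.

```bash
python3 -m inch '0 -0.1 0.2 0 0 0 0.3;0 -0.3 0.6 0.1 0 0 1.2;0 -0.6 1.4 0.2 0 0 2.6;0 -1.1 2.4 0.4 0 0 4.5;0 -1.6 3.6 0.6 0 0 6.6;0 -2.1 4.8 0.8 0 0 8.8;0 -2.6 6 1 0 0 11;0 -3.1 7 1.2 0 0 13;0 -3.5 7.9 1.3 0 0 14.6;0 -3.8 8.6 1.4 0 0 15.8;0 -4 8.9 1.5 0 0 16.4;0 -4 9 1.5 0 0 16.6'
python3 -m inch '0 0 0.2 0 0 0 0.3;0 0 0.7 0 0 0 1.2;0 0 1.6 0 0 0 2.6;0 0 2.7 0 0 0 4.5;0 0 4 0 0 0 6.6;0 0 5.3 0 0 0 8.8;0 0 6.6 0 0 0 11;0 0 7.8 0 0 0 13;0 0 8.8 0 0 0 14.6;0 0 9.5 0 0 0 15.8;0 0 9.9 0 0 0 16.4;0 0 10 0 0 0 16.6'
python3 -m inch '0 0 0.2 0 0 0 0.3;0 0 0.7 0 0 0 1.2;0 0 1.6 0 0 0 2.6;0 0 2.7 0 0 0 4.5;0 0 4 0 0 0 6.6;0 0 5.3 0 0 0 8.8;0 0 6.6 0 0 0 11;0 0 7.8 0 0 0 13;0 0 8.8 0 0 0 14.6;0 0 9.5 0 0 0 15.8;0 0 9.9 0 0 0 16.4;0 0 10 0 0 0 16.6'
python3 - <<'E'
from h import *
np.set_printoptions(precision=4,suppress=True)
F={c:grab_frame(c) for c in('scene','top','wrist')};s=telemetry.get_state();print(s['eef_pos'],s['ee_rot'],s['width'],s['force'])
for n,z in(('ball_center',.14),('pocket',.135),('reader_window',.125)):
 for c in F:
  for r in pinpoint(c,n):
   if r['p']>.3:
    X=at(F[c],r['location'],z)
    if np.hypot(*(X[:2]-[.67,.22]))<.15:print(n,c,np.round(r['location']),round(r['p'],2),X)
E
```

```text
t: 26.08
eef_pos: [0.6061, -0.0834, 0.1504]
ee_rot: [-3.138, 0.004, -1.593]
force: [0.4, -0.1, -2.1]
width: 0.0119
t: 27.58
eef_pos: [0.6061, 0.0167, 0.1504]
ee_rot: [-3.138, 0.004, -1.303]
force: [0.7, 0.4, -1.8]
width: 0.0121
t: 29.08
eef_pos: [0.6061, 0.1169, 0.1504]
ee_rot: [-3.139, 0.004, -1.013]
force: [0.6, 0.0, -1.2]
width: 0.0121
[0.6061 0.1165 0.1504] [-3.1385  0.0038 -1.0135] 0.01190436090467489 [ 0.4495  0.6405 -2.4448]
ball_center scene [283. 187.] 0.68 [0.6087 0.0998 0.14  ]
ball_center top [236. 242.] 0.64 [0.5512 0.1651 0.14  ]
ball_center top [261. 228.] 0.41 [0.5856 0.1028 0.14  ]
pocket scene [278. 182.] 0.61 [0.5827 0.1046 0.135 ]
pocket wrist [284. 247.] 0.45 [0.6095 0.1184 0.135 ]
reader_window scene [356. 172.] 0.85 [0.7218 0.3112 0.125 ]
reader_window top [181. 182.] 0.66 [0.7089 0.3055 0.125 ]
reader_window top [254. 221.] 0.43 [0.6056 0.1205 0.125 ]
```

```bash
python3 -m inch '0 0.1 0.2 0 0 0 0.3;0 0.2 0.7 -0.1 0 0 1.2;0 0.4 1.6 -0.3 0 0 2.6;0 0.7 2.7 -0.6 0 0 4.5;0 1 4.1 -0.9 0 0 6.6;0 1.4 5.4 -1.2 0 0 8.8;0 1.7 6.7 -1.5 0 0 11;0 2 7.9 -1.8 0 0 13;0 2.3 8.9 -2 0 0 14.6;0 2.5 9.7 -2.2 0 0 15.8;0 2.6 10.1 -2.3 0 0 16.4;0 2.6 10.2 -2.3 0 0 16.6'
python3 - <<'E'
from h import *
np.set_printoptions(precision=4,suppress=True)
F={c:grab_frame(c) for c in('scene','top','wrist')};s=telemetry.get_state();print(s['eef_pos'],s['ee_rot'],s['width'],s['force'],s['qd'])
for n,z in(('ball_center',.117),('pocket',.116),('reader_window',.125),('tray_code',.125),('tray_grip',.146),('spatula_grip',.011),('spatula_tip',.011)):
 for c in F:
  for r in pinpoint(c,n):
   if r['p']>.3:
    X=at(F[c],r['location'],z)
    if np.hypot(*(X[:2]-[.63,.22]))<.2:print(n,c,np.round(r['location']),round(r['p'],2),X)
# head top rectangle (grey) in the top view for the reader yaw
f=F['top'];p=f['pixels'].astype(int);g=p.max(2);m=((p.max(2)-p.min(2)<14)&(g>50)&(g<105)).astype(np.uint8);w=np.zeros_like(m);w[145:195,145:195]=1;m=cv2.morphologyEx(m*w,cv2.MORPH_OPEN,np.ones((3,3)))
c=max(cv2.findContours(m,0,1)[0],key=cv2.contourArea)[:,0];print(cv2.minAreaRect(np.array([at(f,q,.162)[:2]*1000 for q in c],np.float32)))
# ball seen by grey blob near pocket in the wrist view
f=F['wrist'];a=Ro.from_euler('xyz',s['ee_rot']).as_matrix();print('tray x yaw',np.degrees(s['ee_rot'][2])+90,'pocket proj',proj(f,np.array([.632-.021,.219-.024,.116])))
E
```

```text
t: 31.18
eef_pos: [0.6321, 0.2188, 0.1273]
ee_rot: [-3.139, 0.004, -0.723]
force: [-0.3, -0.2, -1.8]
width: 0.0121
[0.6321 0.2184 0.1276] [-3.1383  0.0039 -0.7238] 0.01242745355606673 [-0.0831  0.1876 -1.3875] [-0.001  -0.0029  0.0006 -0.0005  0.0006 -0.0005]
ball_center scene [302. 177.] 0.57 [0.6112 0.1818 0.117 ]
ball_center top [221. 216.] 0.54 [0.6208 0.2046 0.117 ]
pocket scene [306. 175.] 0.5 [0.6125 0.1986 0.116 ]
reader_window scene [355. 169.] 0.57 [0.7133 0.3197 0.125 ]
tray_code scene [333. 172.] 0.59 [0.6708 0.2618 0.125 ]
tray_code wrist [284. 151.] 0.63 [0.6687 0.2595 0.125 ]
tray_grip scene [317. 172.] 0.71 [0.6441 0.2116 0.146 ]
tray_grip top [211. 212.] 0.83 [0.6248 0.2265 0.146 ]
tray_grip wrist [283. 286.] 0.92 [0.6321 0.2184 0.146 ]
spatula_grip scene [262. 177.] 0.7 [0.4541 0.1519 0.011 ]
spatula_grip scene [332. 171.] 0.62 [0.6076 0.3431 0.011 ]
spatula_grip top [249. 281.] 0.67 [0.4594 0.14   0.011 ]
spatula_tip scene [263. 179.] 0.59 [0.4633 0.1497 0.011 ]
spatula_tip scene [290. 193.] 0.53 [0.5714 0.1693 0.011 ]
spatula_tip top [237. 242.] 0.79 [0.5674 0.1723 0.011 ]
((710.2066040039062, 328.44134521484375), (52.78399658203125, 17.537900924682617), 44.464256286621094)
tray x yaw 48.52798915612087 pocket proj [282.8348 311.948 ]
```

```bash
python3 -m inch '0 0 0 0 0 0 0;0 0 0 0 0 0 0;0 0 0 0 0 0 0;0 0 0 0 0 0 0'; python3 -c "
from station import arm;print(arm.job_done())"
```

```text
t: 32.88
eef_pos: [0.6322, 0.2187, 0.1274]
ee_rot: [-3.138, 0.004, -0.724]
force: [-0.0, -0.8, -1.9]
width: 0.0117
the job is handed in; nothing more can be done
None
```

I levered the lid open with the spatula in the pry slot and laid the spatula back where it had been. I then lifted the tray by its grip, carried it level, and handed the job in at about 33 s with the tray held in front of the grey reader.

**Last checks:**
- **Tray:** it is held at a finger width of 11.7 mm with about 1.9 N of load. The tool is within 0.005 rad of vertical.
- **Code:** it is at about (0.669, 0.260, 0.125), roughly 70 mm out from the window and close to its axis. The tray's yaw is 48.5°, against my 48.5° estimate for the reader.
- **Spatula:** the cameras place it flat at its original spot.
- **Lid:** it was leaning back past upright when I last viewed it, before the tray grasp. I did not look at it again at the end.

**Disagreements and gaps:**
- **Reader yaw:** a late fit on the partly hidden reader head gave about 44.5°. I kept the earlier unobstructed value; the 4° difference is well inside the tolerance.
- **Ball:** I could not confirm it closely at the end, because the picture limit was used up and the networks' positions for it scattered by 1–3 cm. I last saw it in its pocket just before the grasp, and all motion after that was slow and level.

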